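# Release two spools from the thread racks

### The job

To thread the sewing machine, release the longest spool and the shortest one (the small bobbin) from their racks, in either order: press down the paddle of the rack's rocking lever with the fingertips so that its gate lifts, hold it until the spool has rolled down to the end stop, and let the gate close again. Leave the middle-length spool shut in its rack. Do not touch the spools or the gates themselves, and do not disturb the other things on the table.

Things in the scene. Friction and masses are not known exactly. Their poses are not given: they have to be found in the camera images.
- long_rack: Fixed plywood rack, 290 x 79 mm, of the longest spool. Origin at table height on its centre line; x runs downhill along the lane, z up. Lane 57 mm wide, from x = -6 mm (floor 46 mm high) to the end stop at 145 mm (floor 16 mm). Gate at x = 55 to 59 mm; pocket beyond it. Lever pivot across the rack at x = -30 mm, 75 mm high, between posts 82 mm high; the paddle points to -x, roughly to the robot.
- long_paddle (a point): Centre of the top face of the square aluminium paddle (44 x 44 x 5 mm) on the longest spool's rack. Moves with the lever, 82 mm from the pivot: at rest 98 mm above the table at rack x = -109 mm, face rising 14 degrees to its free end; fully down 57 mm above the table, face sloping 14 degrees the other way. Below it is only the 6 mm rack base.
- long_lever (a joint): That rack's rocking lever: 0 = gate shut, grows as the paddle is pressed, 0.5 rad at its stop. A spring shuts it when let go; at the paddle centre it takes about 3 N to start and 6 N at the stop. From about 0.4 rad the gate clears the spool, which rolls out in about a second.
- long_gate (a point): Aluminium fork and upright gate plate (55 mm wide, 42 mm tall, 4 mm thick) at the lever's other end, beyond the spool. This point is the middle of the plate's top edge, moving with the lever. It is 81 mm above the table when shut, about 122 mm when fully lifted. Not to be touched.
- long_spool: The longest spool: 52 mm long, white flanges 34 mm across, blue thread between; loose, lying across its lane behind the gate. Origin at its centre, y along its axis. Waits at rack x = 38 mm, 55 mm above the table; once rolled out it rests at about rack x = 128 mm. Not to be touched.
- mid_rack: Fixed plywood rack, 290 x 59 mm, of the middle-length spool. Origin at table height on its centre line; x runs downhill along the lane, z up. Lane 37 mm wide, from x = -6 mm (floor 46 mm high) to the end stop at 145 mm (floor 16 mm). Gate at x = 55 to 59 mm; pocket beyond it. Lever pivot across the rack at x = -30 mm, 75 mm high, between posts 82 mm high; the paddle points to -x, roughly to the robot.
- mid_paddle (a point): Centre of the top face of the square aluminium paddle (44 x 44 x 5 mm) on the middle-length spool's rack. Moves with the lever, 82 mm from the pivot: at rest 98 mm above the table at rack x = -109 mm, face rising 14 degrees to its free end; fully down 57 mm above the table, face sloping 14 degrees the other way. Below it is only the 6 mm rack base.
- mid_lever (a joint): That rack's rocking lever: 0 = gate shut, grows as the paddle is pressed, 0.5 rad at its stop. A spring shuts it when let go; at the paddle centre it takes about 3 N to start and 6 N at the stop. From about 0.4 rad the gate clears the spool, which rolls out in about a second.
- mid_gate (a point): Aluminium fork and upright gate plate (35 mm wide, 42 mm tall, 4 mm thick) at the lever's other end, beyond the spool. This point is the middle of the plate's top edge, moving with the lever. It is 81 mm above the table when shut, about 122 mm when fully lifted. Not to be touched.
- mid_spool: The middle-length spool: 32 mm long, white flanges 30 mm across, blue thread between; loose, lying across its lane behind the gate. Origin at its centre, y along its axis. Waits at rack x = 40 mm, 52 mm above the table; once rolled out it rests at about rack x = 130 mm. Not to be touched.
- short_rack: Fixed plywood rack, 290 x 50 mm, of the shortest (a small bobbin) spool. Origin at table height on its centre line; x runs downhill along the lane, z up. Lane 19 mm wide, from x = -6 mm (floor 46 mm high) to the end stop at 145 mm (floor 16 mm). Gate at x = 55 to 59 mm; pocket beyond it. Lever pivot across the rack at x = -30 mm, 75 mm high, between posts 82 mm high; the paddle points to -x, roughly to the robot.
- short_paddle (a point): Centre of the top face of the square aluminium paddle (44 x 44 x 5 mm) on the shortest (a small bobbin) spool's rack. Moves with the lever, 82 mm from the pivot: at rest 98 mm above the table at rack x = -109 mm, face rising 14 degrees to its free end; fully down 57 mm above the table, face sloping 14 degrees the other way. Below it is only the 6 mm rack base.
- short_lever (a joint): That rack's rocking lever: 0 = gate shut, grows as the paddle is pressed, 0.5 rad at its stop. A spring shuts it when let go; at the paddle centre it takes about 3 N to start and 6 N at the stop. From about 0.4 rad the gate clears the spool, which rolls out in about a second.
- short_gate (a point): Aluminium fork and upright gate plate (17 mm wide, 42 mm tall, 4 mm thick) at the lever's other end, beyond the spool. This point is the middle of the plate's top edge, moving with the lever. It is 81 mm above the table when shut, about 122 mm when fully lifted. Not to be touched.
- short_spool: The shortest (a small bobbin) spool: 14 mm long, white flanges 22 mm across, blue thread between; loose, lying across its lane behind the gate. Origin at its centre, y along its axis. Waits at rack x = 44 mm, 48 mm above the table; once rolled out it rests at about rack x = 134 mm. Not to be touched.
- thimble: Bystander: steel thimble, 20 mm across, 23 mm tall, standing between two racks. Origin at its underside centre.
- spare_spool: Bystander: spare thread spool, 28 mm across, 42 mm tall, standing upright on the table between two racks, not in a rack. Origin at its underside centre.
- tape_measure: Bystander: round white tape measure, 52 mm across, 16 mm high. Origin at its underside centre.
- scissors: Bystander: small brass-handled scissors about 120 mm long lying flat, 8 mm high. Origin at its underside centre.
- pincushion: Bystander: cork pincushion, 76 mm across, 42 mm high. Origin at its underside centre.
- chalk: Bystander: flat tailor's chalk, 50 x 40 x 7 mm. Origin at its underside centre.

How it is judged (in metres and radians):
At the end, for the whole second after the job is handed in: Longest and shortest spool at rest (< 20 mm/s) in their own racks' pockets (centre at rack x 100 to 150 mm, z 15 to 60 mm, y within 12 mm); both levers below 0.05 rad; middle spool within 10 mm of its start, its lever below 0.05 rad (x of long_spool in the frame of long_rack between 0.1 and 0.15 m and z of long_spool in the frame of long_rack between 0.015 and 0.06 m and y of long_spool in the frame of long_rack between -0.012 and 0.012 m and linear speed of each of long_spool, short_spool below 0.02 m/s and value of joint each of long_lever, short_lever, mid_lever below 0.05 rad and x of short_spool in the frame of short_rack between 0.1 and 0.15 m and z of short_spool in the frame of short_rack between 0.015 and 0.06 m and y of short_spool in the frame of short_rack between -0.012 and 0.012 m and distance of mid_spool from where it was at the start of the episode below 0.01 m); the robot touches nothing.
It fails at once if the robot touches a spool of the racks (contact force between any of the fingers, the arm and long_spool above 0.5 N or contact force between any of the fingers, the arm and mid_spool above 0.5 N or contact force between any of the fingers, the arm and short_spool above 0.5 N).
It fails at once if the robot touches a gate (contact force between any of the fingers, the arm and long_lever_c3 above 0.5 N or contact force between any of the fingers, the arm and long_lever_c4 above 0.5 N or contact force between any of the fingers, the arm and long_lever_c5 above 0.5 N or contact force between any of the fingers, the arm and long_lever_c6 above 0.5 N or contact force between any of the fingers, the arm and mid_lever_c3 above 0.5 N or contact force between any of the fingers, the arm and mid_lever_c4 above 0.5 N or contact force between any of the fingers, the arm and mid_lever_c5 above 0.5 N or contact force between any of the fingers, the arm and mid_lever_c6 above 0.5 N or contact force between any of the fingers, the arm and short_lever_c3 above 0.5 N or contact force between any of the fingers, the arm and short_lever_c4 above 0.5 N or contact force between any of the fingers, the arm and short_lever_c5 above 0.5 N or contact force between any of the fingers, the arm and short_lever_c6 above 0.5 N).
It fails at once if the middle rack's gate is opened (lever beyond 0.15 rad) (value of joint mid_lever above 0.15 rad).
It fails at once if a bystander is moved more than 20 mm (distance of any of thimble, spare_spool, tape_measure, scissors, pincushion, chalk from where it was at the start of the episode above 0.02 m).
It also fails if it takes over 48 s, if anything falls off the work surface, if the arm or the gripper's body presses on something with over 40 N, if the wrist force passes 120 N, or if a joint passes its speed limit or range.

### The arm

A 7-joint arm with a two-finger parallel gripper is mounted at the origin on the work surface. World frame = base frame: x ahead of the robot, y to its left, z up, the work surface at z = 0. Lengths are in mm, angles in rad, forces in N, time in s.
With the tool pointing down it reaches from about 425 to 1025 mm from the base axis. Payload 9.4 kg.
Tool frame: the origin (TCP) lies midway between the tips of the shut fingers; the grasp point (between the pads) lies 19 mm behind it; z points along the fingers, y is the line along which they close (so a half turn about z gives the same grasp; the last joint's range is limited). The gripper opens to 93 mm and grips with 3 to 60 N. Pads are 15 mm wide; open, the fingers measure 128 mm over their backs; the gripper's body (75 mm by 188 mm) begins 65 mm behind the grasp point.
Start: joints at [-0.077, 0.599, -0.003, 1.599, 0.002, 0.943, -0.08], TCP at [724.999, -0.008, 218.618] pointing down, gripper open.
Joint ranges: [-2.57, 2.57], [-0.35, 1.97], [-1.29, 1.29], [0.11, 2.56], [-1.05, 4.19], [0.11, 1.86], [-2.63, 2.63]. Speed limits (rad/s): [2.22, 2.22, 3.01, 3.01, 3.14, 3.14, 3.14].

### API

Orientations are given as a unit quaternion [w, x, y, z].
In Python, from rig import readout, cams, r gives the robot as it stands.
- The arm moves only by the shell command python3 -m creep 'ROWS' [OPENING] [FORCE]. ROWS is text: rows parted by semicolons, each of 4 numbers parted by spaces: the shift along the tool's x, y, z in mm, then the turn about the tool's z in degrees. In form: x y z twist; .... A call has 1 to 20 rows; each row is the pose to reach, as a shift and turn from the pose commanded when the call began, along the tool's axes at that moment; what a row does not reach only later rows make up. A row lasts 1/12 s, in which the tool goes at most 41.7 mm and 7.16 degrees, less where a joint would pass 70% of its speed; a pose out of reach is approached as far as the arm can. A call with a gripper value outside its range is refused whole. OPENING is the closure, from 0 (fully open) to 1 (shut), set as the call begins (- or left out, the last holds). The fingers move at their own pace and stop on an object; FORCE is the grip in N (left out, the last holds). Time passes only in rows, so rows that repeat a pose let the fingers close. It gives the time, the measured TCP pose, the force, the opening and the grip force at its end, in the units of the state.
- readout.get_obs(): the state, without advancing time (a new reading comes with each control period).
- cams.camera(name): name is "scene" or "side" or "wrist"; returns a dict with "frame" (480x640x3 uint8, blue, green, red), "fx", "fy", "cx", "cy" (pixels), "T" (4x4, takes a point from camera to world coordinates). Camera axes: x right, y up, looking along -z (the intrinsics and any distortion apply to the point x, -y, -z); pixel columns grow to the right and rows downward; lengths in mm; the calibration is good to about 2 mm. A picture is of the moment at which its call begins. There is no depth.
- r.hand_in(): hands the job in; it is judged then, once.
The state is a dict: "time": time; "q": joint angles; "joint_vel": joint speeds; "joint_torque": joint torques, N m; "eef_pos": TCP position; "eef_rot": TCP orientation; "ft_force": force on the tool from outside, world axes, zero at the start; "ft_torque": the same for the moment, N m; "grip_width": opening from 0.0 (shut) to 1.0 (fully open); "grasp_force": force on a finger pad.
Only numpy, scipy, OpenCV 4.12 (cv2) and the standard library are available. Lean on these libraries where they do the work, as an engineer would, in place of code of your own. Each camera call takes 0.05 s, during which the arm holds its last target. There are 200 camera calls.

## Working session

There is one attempt and no reset: what is moved stays moved. The work goes in short steps, Python scripts to look and compute and a shell command to move; the robot and the scene stay as the last step left them, time stands still between calls to the robot, and variables do not carry over. Pictures are saved under pics/ and viewed, at most 10 in all, crops included, and the job is handed in when it is done.

```bash
mkdir -p pics
python3 - <<'E'
from rig import readout,cams,r
import cv2,numpy as np
for n in ["scene","side"]:
    c=cams.camera(n); cv2.imwrite(f"pics/{n}1.png",c["frame"]); print(n,c["fx"],c["fy"],c["cx"],c["cy"],[k for k in c]); print(np.round(c["T"],3))
o=readout.get_obs();print(o["time"],o["eef_pos"],o["eef_rot"],o["ft_force"])
E
```

```text
scene 531.0906085777921 531.0906085777921 312.9693562545507 231.44441591459437 ['frame', 'fx', 'fy', 'cx', 'cy', 'T']
[[-7.050000e-01 -5.830000e-01  4.040000e-01  1.163399e+03]
 [ 7.090000e-01 -5.660000e-01  4.210000e-01  5.835480e+02]
 [-1.700000e-02  5.830000e-01  8.120000e-01  1.253460e+03]
 [ 0.000000e+00  0.000000e+00  0.000000e+00  1.000000e+00]]
side 448.4826445118072 448.4826445118072 315.2404040481088 238.10061255154528 ['frame', 'fx', 'fy', 'cx', 'cy', 'T']
[[ 7.52000e-01  4.36000e-01 -4.94000e-01 -4.52100e+00]
 [-6.59000e-01  4.82000e-01 -5.78000e-01 -7.02220e+02]
 [-1.30000e-02  7.60000e-01  6.50000e-01  8.80403e+02]
 [ 0.00000e+00  0.00000e+00  0.00000e+00  1.00000e+00]]
0.1 [ 7.24546021e+02 -4.30329419e-02  2.17847532e+02] [-4.45216608e-04  7.07085686e-01  7.07127516e-01 -5.56959753e-04] [-0.06963288 -0.20544691  0.65870528]
```

View pics/scene1.png

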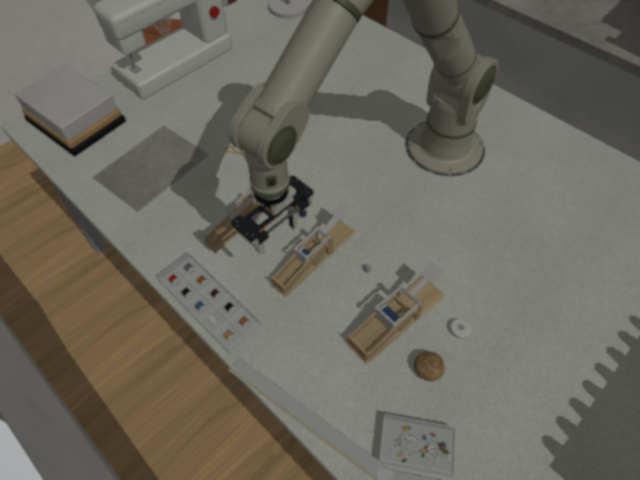

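View pics/side1.png

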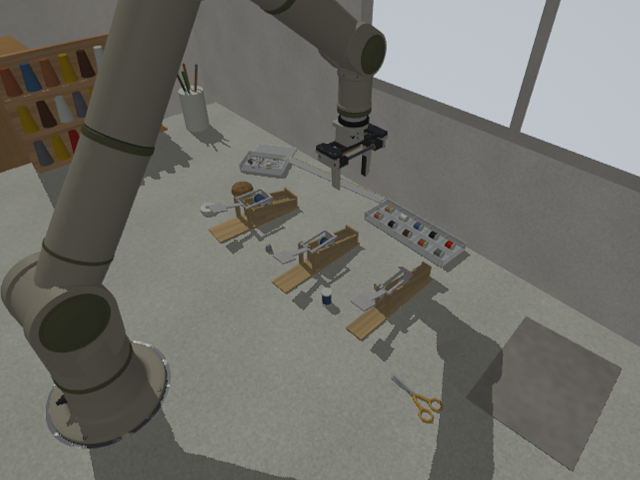

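Side view: three racks at about (255,215), (317,258) and (390,300). The left one is the widest (long), and the right one looks narrowest. I'll zoom in for corners.

Run:
```python
import cv2
a=cv2.imread("pics/side1.png")[170:350,195:445]; cv2.imwrite("pics/sc.png",cv2.resize(a,None,fx=3.2,fy=3.2,interpolation=cv2.INTER_CUBIC))
a=cv2.imread("pics/scene1.png")[180:368,200:450]; cv2.imwrite("pics/cc.png",cv2.resize(a,None,fx=3.2,fy=3.19,interpolation=cv2.INTER_CUBIC))
```

```text
(no output)
```

View pics/sc.png

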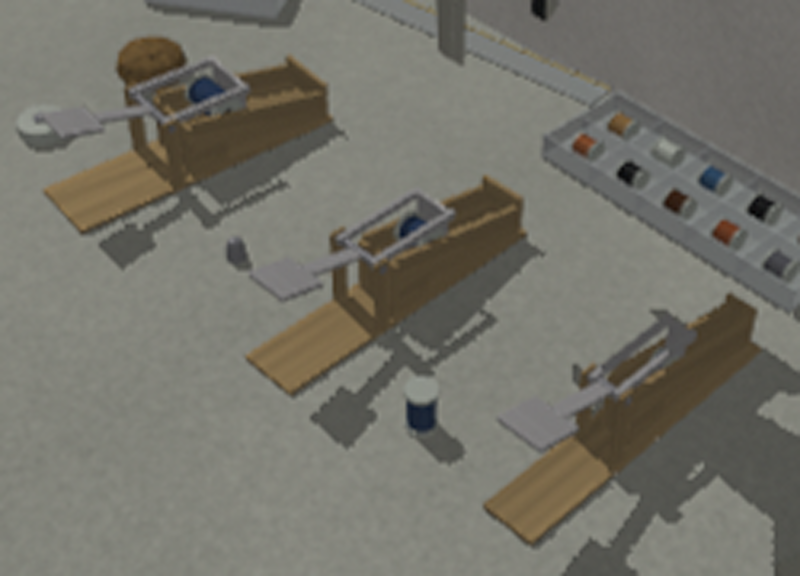

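View pics/cc.png

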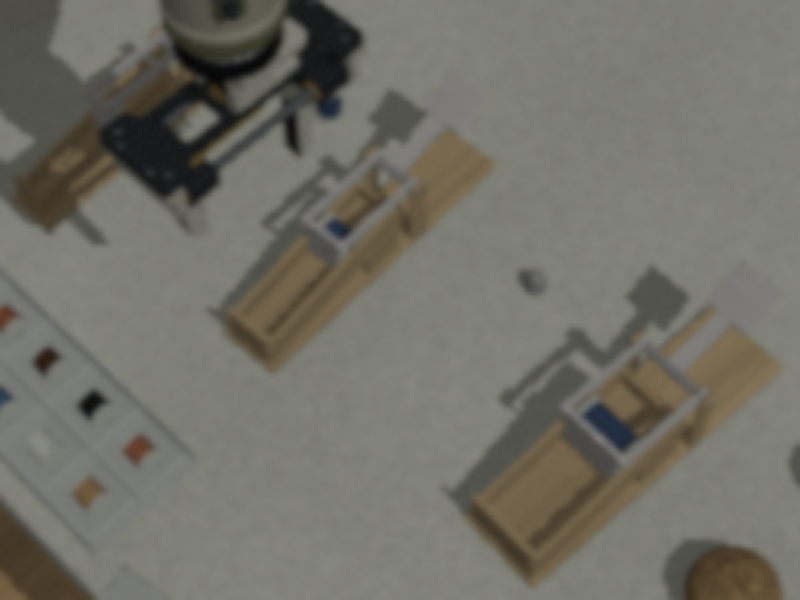

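```bash
cat > fit.py <<'E'
from rig import cams
import numpy as np
from scipy.optimize import least_squares
C={n:cams.camera(n) for n in["scene","side"]}
def proj(n,P):
    c=C[n];p=np.linalg.inv(c["T"])@np.append(P,1)
    return np.array([c["cx"]+c["fx"]*p[0]/-p[2],c["cy"]-c["fy"]*p[1]/-p[2]])
def unc(n,u,v): return np.array([u/3.2+195,v/3.2+170]) if n=="side" else np.array([u/3.2+200,v/3.19+180])
c,s=22*np.cos(.245),22*np.sin(.245)
K=dict(fl=(-145,1,4),fr=(-145,-1,3),br=(145,-1,0),bl=(145,1,0),ftl=(-145,1,6),pfl=(-109-c,22,98+s),pfr=(-109-c,-22,98+s),pir=(-109+c,-22,98-s),pil=(-109+c,22,98-s))
D={"left":[("side","fl",45,190),("side","fr",83,231),("side","br",332,122),("side","pfr",68,136),("side","pir",103,124),("scene","ftl",780,367),("scene","bl",533,585),("scene","pfl",780,296)],
"center":[("side","fl",247,357),("side","fr",293,393),("side","br",526,237),("side","pfl",250,275),("side","pfr",287,299),("side","pir",322,279),("side","pil",288,258),("scene","ftl",494,165),("scene","bl",272,372)],
"right":[("side","fl",485,507),("side","fr",531,544),("side","br",758,347),("side","pfl",500,417),("side","pfr",541,450),("side","pir",580,425),("side","pil",540,402),("scene","br",14,197),("scene","bl",48,232)]}
for k,L in D.items():
    def f(p):
        x,y,a,W=p;o=[]
        for n,key,u,v in L:
            X,Y,Z=K[key]; Y=Y*W/2 if abs(Y)==1 else Y
            o.append(proj(n,[x+np.cos(a)*X-np.sin(a)*Y,y+np.sin(a)*X+np.cos(a)*Y,Z])-unc(n,u,v))
        return np.ravel(o)
    q=least_squares(f,[750,0,0,60],loss="soft_l1",x_scale=[100,100,.1,10]).x
    x,y,a,W=q
    print(k,np.round(q,3),"paddle",np.round([x-109*np.cos(a),y-109*np.sin(a)],1)); print(np.round(f(q).reshape(-1,2),1).tolist())
E
python3 fit.py
```

```text
left [ 5.84961e+02  2.81543e+02 -7.20000e-02  7.76510e+01] paddle [476.2 289.4]
[[-1.1, 0.1], [-1.1, 0.6], [0.1, -0.4], [0.1, -1.1], [2.8, 0.2], [1.0, -1.5], [-0.3, 0.1], [-0.8, 0.8]]
center [ 5.98698e+02 -3.57300e+00  3.60000e-02  5.77280e+01] paddle [489.8  -7.5]
[[-1.3, 0.5], [-1.9, 1.0], [-0.1, -0.0], [0.8, -2.3], [0.4, -1.3], [2.3, 0.0], [1.8, -1.6], [1.1, -2.1], [0.4, -0.5]]
right [ 6.38195e+02 -2.45717e+02  4.20000e-02  4.74070e+01] paddle [ 529.3 -250.3]
[[-1.1, 0.8], [-1.0, 1.1], [-0.1, 1.8], [0.4, -1.3], [2.0, -1.1], [1.8, -0.2], [0.0, -3.1], [0.4, 0.5], [0.7, -1.4]]
```

The left rack is long, the centre one mid and the right one short; fitted widths of 78, 58 and 47 mm confirm it. Moving above the short paddle at (529,-250), with tool x = world y and tool y = world x.

```bash
python3 -m creep '-25 -20 0 0; -50 -40 0 0; -75 -60 0 0; -100 -80 0 0; -125 -100 0 0; -150 -120 0 0; -175 -140 0 0; -200 -160 0 0; -225 -180 0 0; -250 -196 0 0; -250 -196 25 0; -250 -196 50 0; -250 -196 75 0; -250 -196 90 0; -250 -196 90 0; -250 -196 90 0' 1 20
python3 - <<'E'
from rig import cams
import cv2
s=cams.camera("side")["frame"][200:380,290:490]; w=cams.camera("wrist")["frame"]
a=cv2.resize(s,(400,360),interpolation=2);b=cv2.resize(w,(400,300))
b=cv2.copyMakeBorder(b,0,60,0,0,0)
cv2.imwrite("pics/p3.png",cv2.hconcat([a,b]))
E
```

```text
time: 1.53
eef_pos: [528.7, -249.9, 128.2]
eef_rot: [-0.001, 0.707, 0.707, -0.0]
ft_force: [0.2, -0.1, -0.7]
grip_width: 0.009
grasp_force: 0.0
```

View pics/p3.png

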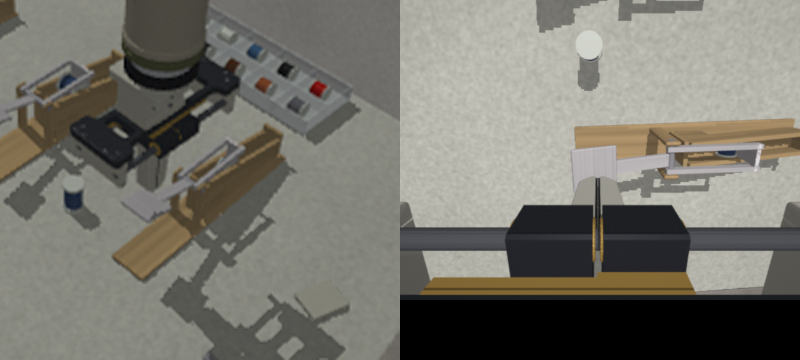

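The wrist view shows the tip in line with the paddle centre (tip column 597, paddle 572–617), and the side view agrees. Pressing down.

```bash
python3 -m creep '0 0 12 0; 0 0 24 0; 0 0 32 0; 0 0 40 0; 0 0 48 0; 0 0 56 0; 0 0 62 0; 0 0 66 0; 0 0 66 0; 0 0 66 0'
```

```text
time: 2.47
eef_pos: [529.5, -250.2, 62.9]
eef_rot: [0.0, 0.707, 0.707, 0.0]
ft_force: [-1.8, 0.3, 6.4]
grip_width: 0.007
grasp_force: 3.2
```

```bash
python3 -m creep '0 0 2 0; 0 0 3 0; 0 0 3 0; 0 0 3 0; 0 0 3 0; 0 0 3 0; 0 0 3 0; 0 0 3 0; 0 0 3 0; 0 0 3 0; 0 0 3 0; 0 0 3 0; 0 0 3 0; 0 0 3 0; 0 0 3 0; 0 0 3 0; 0 0 3 0; 0 0 3 0'
python3 - <<'E'
from rig import cams
import cv2
s=cams.camera("side")["frame"][200:380,290:490]; w=cams.camera("wrist")["frame"]
a=cv2.resize(s,(400,360),interpolation=2);b=cv2.resize(w,(400,300))
b=cv2.copyMakeBorder(b,0,60,0,0,0)
cv2.imwrite("pics/p4.png",cv2.hconcat([a,b]))
E
```

```text
time: 3.97
eef_pos: [529.9, -250.3, 60.4]
eef_rot: [0.001, 0.707, 0.707, 0.0]
ft_force: [-1.6, 0.2, 6.3]
grip_width: 0.003
grasp_force: 3.3
```

View pics/p4.png

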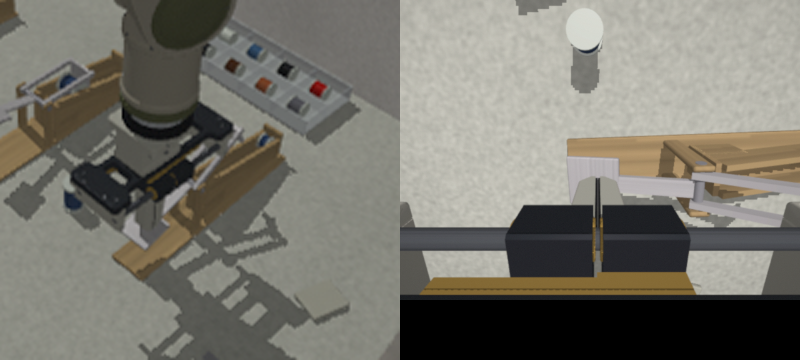

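The bobbin has rolled to the end stop (blue at (265,140) in the side crop). Releasing and lifting, then moving across to the long rack.

```bash
python3 -m creep '0 0 -8 0; 0 0 -16 0; 0 0 -24 0; 0 0 -32 0; 0 0 -40 0; 0 0 -55 0; 0 0 -80 0; 0 0 -105 0; 0 0 -130 0; 0 0 -155 0; 0 0 -155 0' && python3 -m creep '25 0 0 0; 50 -5 0 0; 75 -10 0 0; 105 -15 0 0; 135 -20 0 0; 165 -25 0 0; 195 -30 0 0; 225 -35 0 0; 255 -40 0 0; 285 -45 0 0; 315 -50 0 0; 345 -54 0 0; 375 -54 0 0; 405 -54 0 0; 435 -54 0 0; 465 -54 0 0; 495 -54 0 0; 520 -54 0 0; 539 -54 0 0; 539 -54 0 0' && python3 -m creep '0 0 25 0; 0 0 50 0; 0 0 75 0; 0 0 88 0; 0 0 88 0; 0 0 88 0'
python3 - <<'E'
from rig import cams
import cv2
s=cams.camera("scene")["frame"][220:400,320:520]; w=cams.camera("wrist")["frame"]
a=cv2.resize(s,(400,360),interpolation=2);b=cv2.resize(w,(400,300))
b=cv2.copyMakeBorder(b,0,60,0,0,0)
cv2.imwrite("pics/p5.png",cv2.hconcat([a,b]))
E
```

```text
time: 4.98
eef_pos: [530.9, -250.7, 219.6]
eef_rot: [0.003, 0.707, 0.707, 0.001]
ft_force: [0.9, 0.1, 0.1]
grip_width: 0.006
grasp_force: 0.0
time: 6.65
eef_pos: [474.0, 293.8, 214.4]
eef_rot: [-0.001, 0.705, 0.709, 0.001]
ft_force: [-0.1, 1.1, 0.3]
grip_width: -0.0
grasp_force: 0.0
time: 7.15
eef_pos: [474.6, 288.2, 126.3]
eef_rot: [-0.0, 0.707, 0.707, -0.001]
ft_force: [-0.1, 1.0, 1.2]
grip_width: 0.002
grasp_force: 0.0
```

View pics/p5.png

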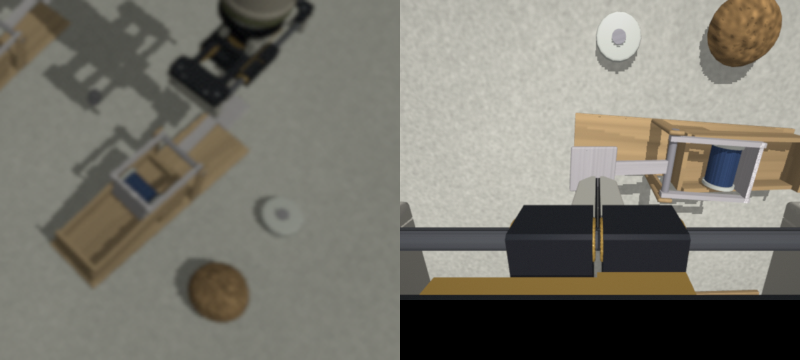

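The long spool is still in its rack. The tip lines up with the paddle as it did on the short rack (paddle columns 570–616, tip 597), so I'm pressing.

```bash
python3 -m creep '0 0 12 0; 0 0 24 0; 0 0 32 0; 0 0 40 0; 0 0 48 0; 0 0 56 0; 0 0 62 0; 0 0 66 0; 0 0 67 0; 0 0 67 0' && python3 -m creep '0 0 0 0; 0 0 0 0; 0 0 0 0; 0 0 0 0; 0 0 0 0; 0 0 0 0; 0 0 0 0; 0 0 0 0; 0 0 0 0; 0 0 0 0; 0 0 0 0; 0 0 0 0; 0 0 0 0; 0 0 0 0; 0 0 0 0; 0 0 0 0; 0 0 0 0; 0 0 0 0'
python3 - <<'E'
from rig import cams
import cv2
s=cams.camera("scene")["frame"][220:400,320:520]; w=cams.camera("wrist")["frame"]
a=cv2.resize(s,(400,360),interpolation=2);b=cv2.resize(w,(400,300))
b=cv2.copyMakeBorder(b,0,60,0,0,0)
cv2.imwrite("pics/p6.png",cv2.hconcat([a,b]))
E
```

```text
time: 8.08
eef_pos: [476.0, 289.3, 60.2]
eef_rot: [0.0, 0.707, 0.707, 0.001]
ft_force: [0.2, 0.3, 8.1]
grip_width: 0.004
grasp_force: 3.5
time: 9.58
eef_pos: [475.9, 289.3, 60.6]
eef_rot: [0.0, 0.707, 0.707, 0.001]
ft_force: [-0.5, -0.9, 6.7]
grip_width: 0.004
grasp_force: 3.5
```

View pics/p6.png

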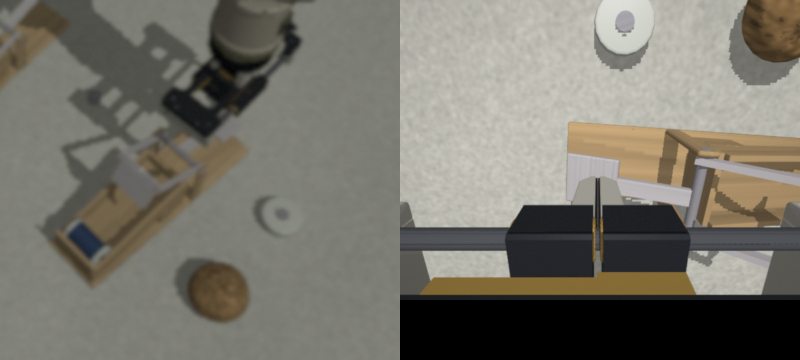

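The long spool now lies at the end stop (scene crop (90,240)). Releasing and lifting, then a final check.

```bash
python3 -m creep '0 0 -8 0; 0 0 -16 0; 0 0 -24 0; 0 0 -32 0; 0 0 -40 0; 0 0 -55 0; 0 0 -80 0; 0 0 -105 0; 0 0 -130 0; 0 0 -155 0; 0 0 -155 0; 0 0 -155 0; 0 0 -155 0; 0 0 -155 0; 0 0 -155 0'
python3 - <<'E'
from rig import cams
import cv2
a=cams.camera("scene")["frame"][180:380,200:460]; b=cams.camera("side")["frame"][170:370,195:455]
cv2.imwrite("pics/p7.png",cv2.hconcat([cv2.resize(i,(400,308),interpolation=2) for i in(a,b)]))
E
```

```text
time: 10.93
eef_pos: [474.5, 288.6, 213.5]
eef_rot: [-0.0, 0.707, 0.707, -0.001]
ft_force: [0.1, -0.1, 0.5]
grip_width: 0.009
grasp_force: 0.0
```

View pics/p7.png

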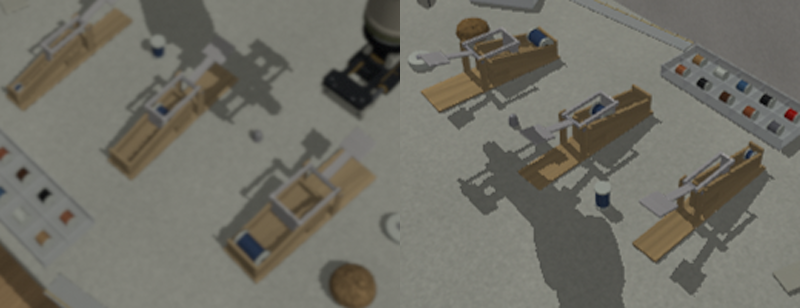

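Both released spools sit at their end stops ((250,245) and (18,88) in the scene half). All gates are shut, the middle spool is still behind its gate, and the bystanders are in place.

```bash
python3 -c "
from rig import r
print(r.hand_in())"
```

```text
the job is handed in; nothing more can be done
None
```

I released the longest spool and the small bobbin to their end stops and both gates closed again; the middle spool is still shut in its rack, and I handed the job in at about 11 s on the robot's clock (no verdict came back).

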